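Clamp a filter cassette in the screw press to its set force

TASK

Slide the filter cassette along the bed of the screw press until it is fully home against the back stop, then tighten the press's screw down on it until the sprung indicator tab pops out of its housing above the foot. Stop tightening as soon as the tab is out, because overtightening spoils the cassette. Leave the cassette clamped, and leave the other things on the bench standing where they are.

Things in the scene. Friction and masses are not known exactly. Their poses are not given: they have to be found in the camera images.
- press_bed (a point): Screw press, fixed. Point on top of its bed, straight below the screw axis, 14 mm above the bench. x: loading direction, from the open end nearer the robot to the back stop; z up. In these axes: bed x -115 to 50, y +-65 mm; two columns 18 mm square at y +-54 mm carry a cross beam x +-20, y +-65 mm, 70 to 96 mm above the bed, boss on it to 106 mm. A 30 mm steel foot hangs below the beam.
- press_stop (a point): Middle of the back stop's face on the press, 35 mm to +x of the screw axis, 6 mm above the bed; the stop is 12 mm high, 80 mm wide. Two fences 8 mm high, inner faces at y +-33.5 mm, guide the cassette from 57 mm before the stop on; their flared lead-ins begin 84 mm before it.
- screw_grip (a point): Centre of the black T-handle on the screw, 136 mm above the bed: bar 64 mm long (its x), 14 mm thick (its y), 26 mm high. Turns about the vertical, keeps its height. Clockwise from above (yaw decreasing) tightens: foot goes down 2.4 mm per rad. Friction holds it where it is left; turning takes up to 0.13 N m. Start angle varies; 3 to 6 rad in all are needed, so several grasps.
- tab (a joint): Indicator tab, a plain steel tongue 22 mm wide, 8 mm high in the far (+x) face of the white housing that rides above the foot, 32 mm to +x of the screw axis, 55 mm above the bed or less. 0: held in, flush. The foot closes a gap of 3 to 8 mm, then squeezes a spring for 5 mm; at about 14 N the tab springs out to 0.018 m and stays. Each rad more adds 5.8 N; over 24 N spoils the cassette.
- cassette_mid (a point): Centre of the filter cassette's body, a grey slab 70 (x) by 60 (y) by 16 mm lying on the bed, about 180 g. Its x points to the back stop, its handle to -x. Home when its front edge touches the stop; this point is then straight below the screw axis, 8 mm above the bed. Starts drawn out 35 to 65 mm.
- cassette_handle (a point): Grip of the cassette's handle: upright block 44 mm long (x), 14 mm wide (y), 26 mm high, top 36 mm above the bed; this point is on its centre line 95 mm to -x of the cassette's centre, 25 mm above the bed. Pinch it across the 14 mm from above.
- reagent_bottle: bystander: amber bottle, 48 mm diameter, 85 mm high, origin under its centre
- tape_roll: bystander: paper tape roll lying flat, 60 mm diameter, 19 mm high, origin under its centre
- tube_rack: bystander: open divided rack 105 x 60 x 35 mm, origin under its centre
- spare_filter_pack: bystander: round clear pack, 54 mm diameter, 22 mm high, origin under its centre
- tip_box: bystander: box of pipette tips 84 x 122 x 67 mm, origin under its centre
- beaker: bystander: glass beaker, 68 mm diameter, 80 mm high, origin under its centre
Things that resemble listed ones, but are neither listed nor needed, are in the scene too. Of the things that look like the part that bears cassette_mid, the smaller one is meant.

How it is judged (in metres and radians):
On the way, in this order (a step that is already met when the one before it is completed fails the run):
1. the cassette is fully home against the back stop while the tab is still in (x of cassette_mid in the frame of press_bed above -0.004 m and value of joint tab below 0.004 m), for 0.2 s.
2. the indicator tab has popped out (value of joint tab above 0.013 m), for 0.2 s.
At the end, for the whole second after the job is handed in: The cassette is at rest, home against the back stop to within 4 mm, the indicator tab is out (more than 13 mm of its 18), and the foot still presses on the cassette with more than 10 N; the robot has let go (x of cassette_mid in the frame of press_bed above -0.004 m and value of joint tab above 0.013 m and contact force between foot_c0 and cassette above 10 N and linear speed of cassette below 0.01 m/s); the robot touches nothing.
It fails at once if the cassette is overtightened (foot force above 24 N) (contact force between foot_c0 and cassette above 24 N).
It fails at once if a bystander is moved more than 25 mm or knocked over (distance of any of reagent_bottle, tape_roll, tube_rack, spare_filter_pack, tip_box, beaker from where it was at the start of the episode above 0.025 m or angle between any of reagent_bottle, beaker's own z axis and vertical above 0.5 rad).
It also fails if it takes over 64 s, if anything falls off the work surface, if the arm or the gripper's body presses on something with over 40 N, if the wrist force passes 120 N, or if a joint passes its speed limit or range.

ROBOT

A 6-joint arm with a two-finger parallel gripper is mounted at the origin on the work surface. World frame = base frame: x ahead of the robot, y to its left, z up, the work surface at z = 0. Lengths are in m, angles in degrees, forces in N, time in s.
With the tool pointing down it reaches from about 0.275 to 0.725 m from the base axis. Payload 5.6 kg.
Tool frame: the origin (TCP) lies midway between the tips of the shut fingers; the grasp point (between the pads) lies 19 mm behind it; z points along the fingers, y is the direction in which the jaws open and shut (so a half turn about z gives the same grasp; the last joint's range is limited). The gripper opens to 85 mm and grips with 20 to 120 N. Pads are 22 mm wide; open, the fingers measure 114 mm over their backs; the gripper's body (76 mm by 85 mm) begins 54 mm behind the grasp point. The pads swing forward as they close: fully open they stand 13 mm farther back than shut.
Start: joints at [86.78, 14.616, 6.199, 0, -81.583, -16.306], TCP at [0.184, 0.518, 0.231] pointing down, gripper open.
Joint ranges: [-168.99, 168.99], [-69.2, 112.95], [-62.41, 85.93], [-164.36, 98.24], [-168.68, -3.75], [-174.98, 174.98]. Speed limits (degrees/s): [147.25, 147.25, 180, 180, 180, 180].

INTERFACE

Orientations are given as [roll, pitch, yaw] about the fixed x, y, z axes, in that order (R = Rz(yaw) Ry(pitch) Rx(roll)).
In Python, from cell import bot, planner, sensors, camera, calibration gives the robot as it stands. Calls block until the motion is done:
- bot.move_pose(position, orientation): joint-space move of the TCP to a pose.
- bot.servo_line(position, attitude=None, velocity=0.15, max_force=None): straight line of the TCP; attitude=None keeps the orientation; velocity is the mean speed in m/s. With max_force (N) it stops when the force on the tool has changed by that much, and returns True; else False.
- bot.set_joints(angles): joint-space move.
- bot.move_gripper(opening): opening from 0.0 (shut) to 1.0 (fully open); the grip force is fixed at half the most; returns when the fingers have stopped.
- bot.wait(seconds).
- planner.ik(position, orientation): joint angles nearest the present ones, or None.
- sensors.state(): the state.
- camera(name): name is "scene" or "top" or "wrist"; returns (picture, depth): 384x512x3 uint8, red, green, blue; 384x512 float32, m along the optical axis (not along the pixel's ray), 0 where there is no reading.
- calibration(name): a dict with "fovy" (degrees; the focal length in pixels is half the picture's height over the tangent of half this angle, whatever the lens; pixels are square), "cx", "cy" (the principal point, pixels), "k1" (the pictures are not rectified: a ray, as slopes to the right and down, at radius r is drawn at 1 + k1 r^2 times it, then the intrinsics apply), "world_to_cam" (4x4, takes a point from world to camera coordinates). Camera axes: x right, y up, looking along -z (the intrinsics and any distortion apply to the point x, -y, -z); pixel columns grow to the right and rows downward; lengths in m; the calibration is good to about 2 mm. A picture is of the moment at which its call begins: read the wrist's pose just before it. calibration takes no time and is no camera call; for the wrist camera it gives the pose at the moment of the call.
A pose or a line that the arm cannot do raises bot.MotionError and nothing moves.
- bot.hand_in(): hands the job in, once; it reports no verdict.
The state is a dict: "clock": time; "qpos": joint angles; "joint_vel": joint speeds; "joint_torque": joint torques, N m; "tcp_pos": TCP position; "ee_rot": TCP orientation; "force": force on the tool from outside, world axes, zero at the start; "moment": the same for the moment, N m; "width": opening from 0.0 (shut) to 1.0 (fully open).
Only numpy, scipy, OpenCV 4.12 (cv2) and the standard library are available. Lean on these libraries where they do the work, as an engineer would, in place of code of your own. Each camera call takes 0.05 s, during which the arm holds its last target.

## Working session

There is one attempt and no reset: what is moved stays moved. The work goes in short steps, each a Python script; the robot and the scene stay as the last script left them, time stands still between calls to the robot, and variables do not carry over. Pictures are saved under pics/ and viewed, and the job is handed in when it is done.

```bash
ls; mkdir -p pics; cat > h.py <<'E'
import numpy as np, cv2
from cell import bot, planner, sensors, camera, calibration
def snap(n,tag):
    c=calibration(n); p,d=camera(n)
    cv2.imwrite(f'pics/{tag}.png',cv2.cvtColor(p,cv2.COLOR_RGB2BGR)); np.savez(f'pics/{tag}.npz',p=p,d=d,**{k:np.array(v) for k,v in c.items()})
    return p,d,c
def rays(c,uv):
    uv=np.atleast_2d(np.float64(uv)); f=192/np.tan(np.radians(float(c['fovy']))/2)
    K=np.array([[f,0,float(c['cx'])],[0,f,float(c['cy'])],[0,0,1]])
    s=cv2.undistortPoints(uv[:,None],K,np.array([float(c['k1']),0,0,0]))[:,0]
    M=np.linalg.inv(np.array(c['world_to_cam']))
    dc=np.c_[s[:,0],-s[:,1],-np.ones(len(s))]
    return M[:3,3],dc@M[:3,:3].T
def onplane(c,uv,z):
    o,d=rays(c,uv); return o+d*((z-o[2])/d[:,2])[:,None]
def cloud(c,uv,depth):
    o,d=rays(c,uv); return o+d*np.asarray(depth)[:,None]
E
python3 - <<'E'
from h import *
for n in ['scene','top','wrist']:
    p,d,c=snap(n,n+'0'); print(n,c['fovy'],c['k1'],np.linalg.inv(np.array(c['world_to_cam']))[:3].round(3).tolist())
print(sensors.state())
E
```

```text
pics
scene 57.40280997847474 -0.02149379161398156 [[-0.292, -0.813, 0.504, 0.92], [0.956, -0.255, 0.143, 0.132], [0.013, 0.524, 0.852, 0.862]]
top 57.99095241517665 -0.059674127413417266 [[0.001, 0.995, -0.099, 0.399], [-1.0, 0.001, -0.005, -0.022], [-0.005, 0.099, 0.995, 0.984]]
wrist 69.2397381982213 -0.05391779709625989 [[-0.334, 0.89, 0.31, 0.264], [-0.943, -0.316, -0.108, 0.489], [0.002, -0.328, 0.945, 0.374]]
{'clock': 0.15, 'qpos': array([ 8.67776255e+01,  1.46442120e+01,  6.14801075e+00, -1.80871182e-02,
       -8.15834280e+01, -1.63061337e+01]), 'joint_vel': array([-0.09235141, -0.05133963,  0.21549652,  0.08808239,  0.11441703,
        0.07580495]), 'joint_torque': array([-6.46103563e-04, -3.86941016e+01,  2.38081688e+01,  5.36662593e+00,
       -4.57135422e-03,  9.15773164e-07]), 'tcp_pos': array([0.1836963 , 0.51802557, 0.23062117]), 'ee_rot': array([ 1.79918551e+02, -5.18853348e-03, -1.95311643e+01]), 'force': array([ 0.60798047, -0.41693453, -0.24118254]), 'moment': array([-0.06188111, -0.02425142,  0.01989657]), 'width': 0.9990739838034782}
```

View pics/scene0.png

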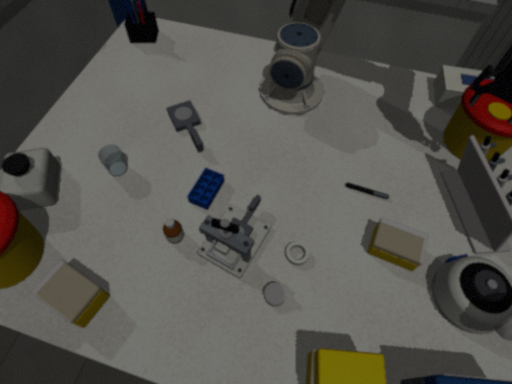

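View pics/top0.png

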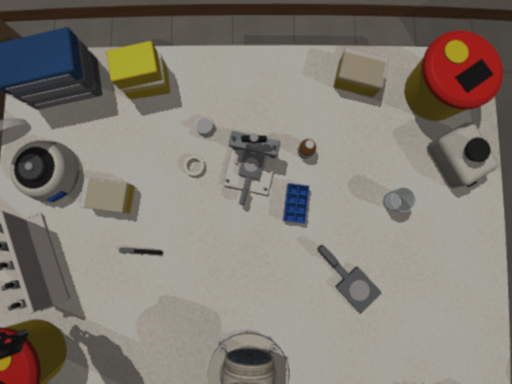

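View pics/wrist0.png

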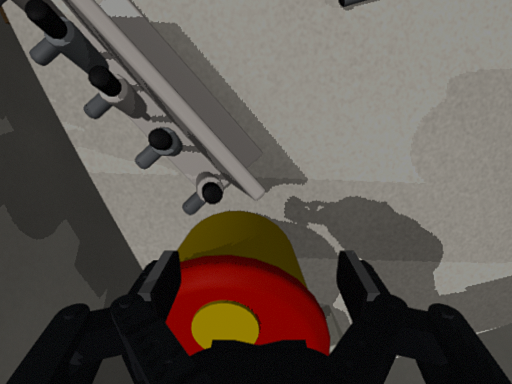

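The scene view shows the press at about (236,235) with the cassette handle pointing to the upper right at (252,205). The look-alike cassette lies loose at (185,115). In the top view the press is at (250,165), and the rack (296,203), bottle (307,147), tape (194,166) and pack (205,127) stand around it.

```bash
python3 - <<'E'
from h import *
p=np.load('pics/top0.npz'); c=p
print(onplane(c,[[254,137],[250,165],[244,202],[226,190],[269,193],[231,135],[278,152]],0.05).round(3))
im=cv2.imread('pics/top0.png')[110:220,180:330]; cv2.imwrite('pics/top0z.png',cv2.resize(im,None,fx=5.3,fy=5.3,interpolation=cv2.INTER_CUBIC))
im=cv2.imread('pics/scene0.png')[180:310,150:320]; cv2.imwrite('pics/scene0z.png',cv2.resize(im,None,fx=4.6,fy=4.6,interpolation=cv2.INTER_CUBIC))
E
```

```text
[[ 0.649 -0.017  0.05 ]
 [ 0.571 -0.006  0.05 ]
 [ 0.469  0.01   0.05 ]
 [ 0.502  0.059  0.05 ]
 [ 0.494 -0.058  0.05 ]
 [ 0.655  0.046  0.05 ]
 [ 0.607 -0.083  0.05 ]]
```

View pics/top0z.png

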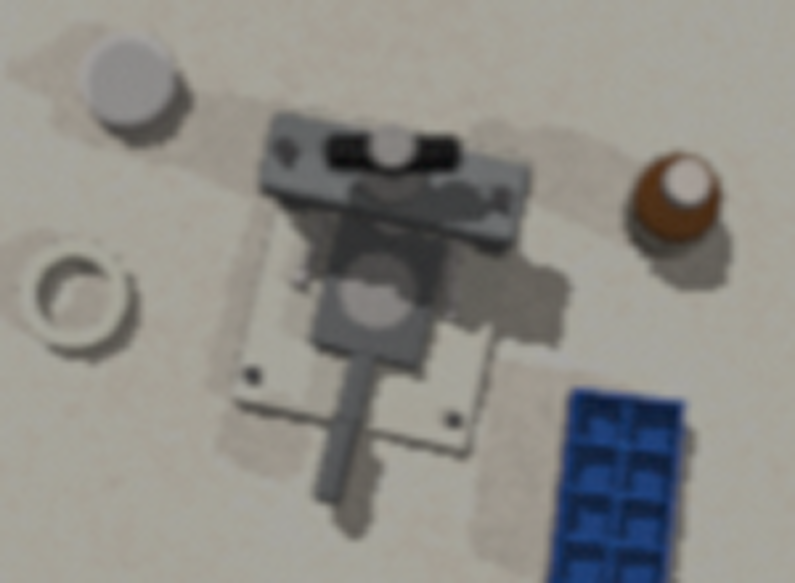

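View pics/scene0z.png

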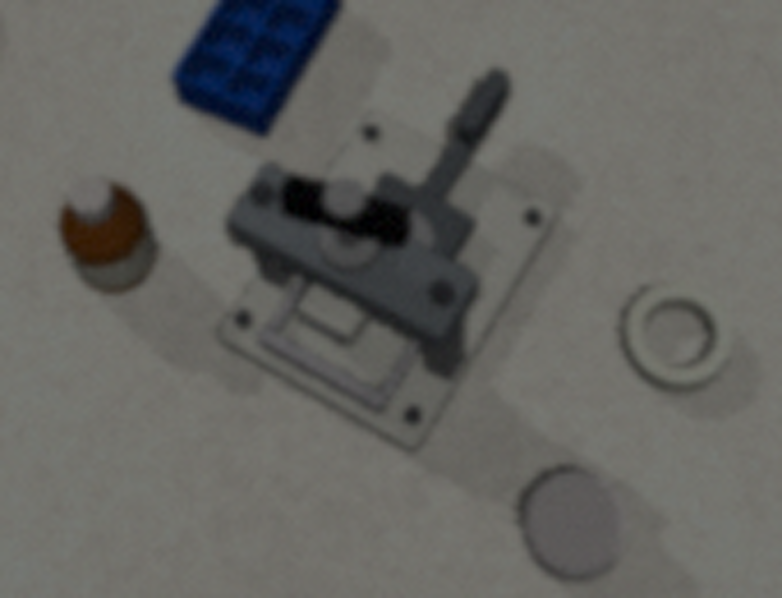

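```bash
python3 - <<'E'
from h import *
s=sensors.state(); 
print(planner.ik([0.5,0,0.35],[180,0,0]), planner.ik([0.5,0,0.35],[180,0,-20]),planner.ik([0.5,0,0.35],[180,0,170]))
bot.move_pose([0.5,0,0.35],[180,0,-10])
p,d,c=snap('wrist','w1'); print(sensors.state()['clock'],sensors.state()['qpos'])
E
```

```text
[ 1.79869278e+01  8.59021404e+00  1.56184483e+01  2.54444375e-14
 -9.70282342e+01  7.20130722e+01] [ 1.79869278e+01  8.59021404e+00  1.56184483e+01  2.54444375e-14
 -9.70282342e+01  5.20130722e+01] [ 1.79869278e+01  8.59021404e+00  1.56184483e+01 -2.54444375e-14
 -9.70282342e+01 -1.17986928e+02]
2.4083 [ 1.80571345e+01  8.60984181e+00  1.56050277e+01 -9.94564164e-03
 -9.70234357e+01  6.19995254e+01]
```

View pics/w1.png

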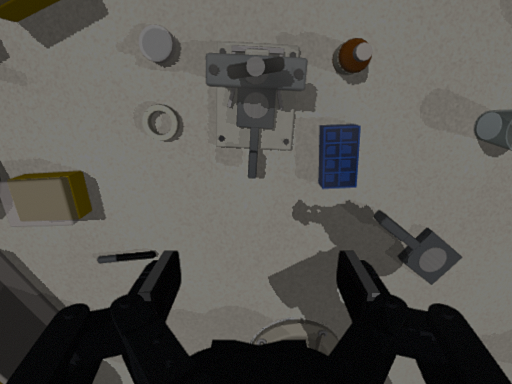

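The wrist view shows the press's beam at (256,72), with the black T-handle on top at (256,67). The slab is at (256,108) and its handle tip at (253,178). I'll measure these from the depth image by height bands.

```bash
python3 - <<'E'
from h import *
f=np.load('pics/w1.npz'); d=f['d']; p=f['p'].astype(int)
V,U=np.mgrid[:384,:512]; m=d>0
P=np.zeros((384,512,3)); P[m]=cloud(f,np.c_[U[m],V[m]],d[m])
reg=(U>195)&(U<315)&(V>35)&(V<185)&m
z=P[...,2]
print(np.histogram(z[reg],bins=np.arange(0,.19,.005)))
for n,lo,hi,ex in [('bed',.008,.019,reg),('slab',.025,.035,reg),('beam',.104,.117,reg),('T',.155,.172,reg),('hnd',.042,.058,reg&(V>120))]:
    k=(ex&(z>lo)&(z<hi)).astype(np.uint8)
    n_,L,st,_=cv2.connectedComponentsWithStats(k); j=1+np.argmax(st[1:,4]); q=P[L==j]
    print(n,st[j],q.mean(0).round(4),cv2.minAreaRect(np.float32(q[:,:2]*1000)))
im=cv2.imread('pics/w1.png')[35:190,190:330]; cv2.imwrite('pics/w1z.png',cv2.resize(im,None,fx=3.8,fy=3.8,interpolation=cv2.INTER_CUBIC))
E
```

```text
(array([5902,    2, 2522,  874,  188,  732, 1136,    7,    2,   98,  127,
          0,    0,    5,   34,  121,    0,    2,   14,    9,   14,  903,
       1342,   78,  118,    0,    0,    0,   11,   12,   16,   48,  511,
        292,    0,    0,    0]), array([0.   , 0.005, 0.01 , 0.015, 0.02 , 0.025, 0.03 , 0.035, 0.04 ,
       0.045, 0.05 , 0.055, 0.06 , 0.065, 0.07 , 0.075, 0.08 , 0.085,
       0.09 , 0.095, 0.1  , 0.105, 0.11 , 0.115, 0.12 , 0.125, 0.13 ,
       0.135, 0.14 , 0.145, 0.15 , 0.155, 0.16 , 0.165, 0.17 , 0.175,
       0.18 , 0.185]))
bed [ 216   87   35   61 1450] [0.5565 0.0393 0.0144] ((560.816650390625, 31.619033813476562), (57.738094329833984, 97.59126281738281), 77.39048767089844)
slab [ 237   88   39   65 1646] [ 0.5654 -0.0071  0.0305] ((551.3695678710938, -3.5465164184570312), (60.41830825805664, 99.27626037597656), 76.48298645019531)
beam [ 206   53  101   38 2279] [ 0.6163 -0.0173  0.1103] ((617.5563354492188, -17.956382751464844), (128.229248046875, 40.319297790527344), 77.12371826171875)
T [227  57  58  22 851] [ 0.6176 -0.0174  0.164 ] ((617.6670532226562, -17.73247528076172), (63.52791976928711, 19.39605140686035), 83.05406188964844)
hnd [248 152  10  27 226] [0.485  0.0122 0.05  ] ((484.37957763671875, 12.452198028564453), (13.930209159851074, 43.12749481201172), 76.42381286621094)
```

View pics/w1z.png

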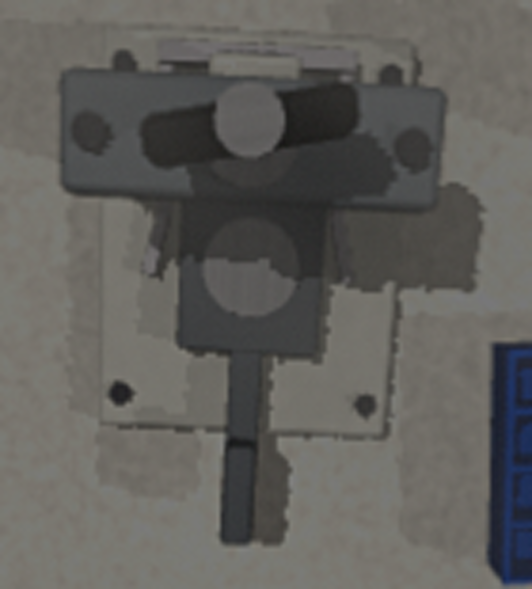

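Depth gives these figures:
- **Screw axis:** (0.6176, -0.0178), press yaw about -12.9°.
- **Cassette handle:** (0.4844, 0.0124), yaw -13.6°, so it is about 41 mm short of home.
- **T-bar:** direction 83°.

Next I'll pinch the handle with the camera on the robot's side and push.

```bash
python3 - <<'E'
from h import *
yaw=-12.9; ex=np.array([np.cos(np.radians(yaw)),np.sin(np.radians(yaw)),0]); S=np.array([.6176,-.0178,0])
h=np.array([.4844,.0124,0]); att=[180,0,180-13.6]
bot.move_gripper(0.55)
bot.move_pose(h+[0,0,.16],att)
bot.servo_line(h+[0,0,.021],velocity=.12,max_force=8) and print('touched')
bot.move_gripper(0.0); s=sensors.state(); print('w',s['width'],s['tcp_pos'],s['force'])
g=s['tcp_pos']; along=(g-S)@ex; print('along',along)
tgt=g+ex*(-.095-along); tgt[:2]=(S-.095*ex)[:2]
print(bot.servo_line(tgt-ex*.008,attitude=[180,0,180+yaw],velocity=.06,max_force=25)); s=sensors.state(); print((s['tcp_pos']-S)@ex,s['force'])
print(bot.servo_line(tgt+ex*.006,velocity=.02,max_force=12)); s=sensors.state(); print((s['tcp_pos']-S)@ex,s['force'],s['clock'])
E
```

```text
w 0.15073172569993756 [0.48472187 0.01246754 0.02144814] [0.2001816  0.53092633 2.34428483]
along -0.1362816784241236
False
-0.10227766289544628 [ 1.5145607  -0.76495405  0.43609555]
True
-0.09321780843557437 [-2.4427953   1.25119248  4.6923352 ] 8.575
```

```bash
python3 - <<'E'
from h import *
bot.move_gripper(0.55)
g=sensors.state()['tcp_pos']
bot.servo_line(g+[0,0,.15],velocity=.2)
bot.move_pose([0.5,0,0.35],[180,0,-10])
f=dict(zip('pdc',snap('wrist','w2'))); d=f['d']; snap('scene','s2'); print(sensors.state()['clock'])
V,U=np.mgrid[:384,:512]; m=d>0
P=np.zeros((384,512,3)); P[m]=cloud(f['c'],np.c_[U[m],V[m]],d[m])
reg=(U>195)&(U<315)&(V>35)&(V<185)&m
z=P[...,2]
S=np.array([.6176,-.0178])
for n,lo,hi,ex in [('slab',.025,.035,reg),('beam',.104,.117,reg),('T',.155,.172,reg),('hnd',.042,.058,reg&(V>110))]:
    k=(ex&(z>lo)&(z<hi)).astype(np.uint8)
    n_,L,st,_=cv2.connectedComponentsWithStats(k); j=1+np.argmax(st[1:,4]); q=P[L==j]
    r=cv2.minAreaRect(np.float32(q[:,:2]*1000)); print(n,st[j],r)
    if n=='beam': S=np.array(r[0])/1000
    if n=='hnd': 
        a=np.radians(-12.9); D=np.array(r[0])/1000-S; print('rel',D@[np.cos(a),np.sin(a)],D@[-np.sin(a),np.cos(a)])
im=cv2.imread('pics/w2.png')[35:190,190:330]; cv2.imwrite('pics/w2z.png',cv2.resize(im,None,fx=3.8,fy=3.8,interpolation=cv2.INTER_CUBIC))
im=cv2.imread('pics/s2.png')[180:310,150:320]; cv2.imwrite('pics/s2z.png',cv2.resize(im,None,fx=4.6,fy=4.6,interpolation=cv2.INTER_CUBIC))
E
```

```text
12.6833
slab [237  88  39  37 614] ((573.1524047851562, -8.945686340332031), (59.730072021484375, 53.96956253051758), 76.98332977294922)
beam [ 205   53  102   38 2284] ((617.739501953125, -17.639663696289062), (129.0286102294922, 40.414852142333984), 77.11083984375)
T [226  57  58  22 847] ((617.7396850585938, -17.350006103515625), (63.54193115234375, 19.461469650268555), 82.99913787841797)
hnd [249 125  10  28 243] ((526.0901489257812, 1.5465545654296875), (13.841920852661133, 43.14350509643555), 76.6638412475586)
rel -0.09361955825652664 -0.0017587476708767426
```

View pics/w2z.png

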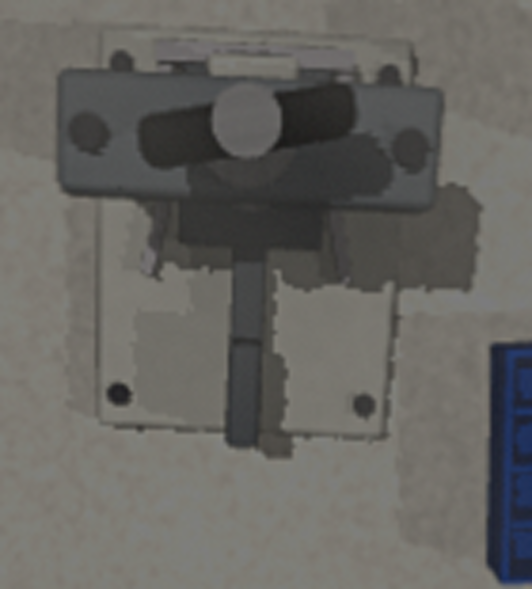

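View pics/s2z.png

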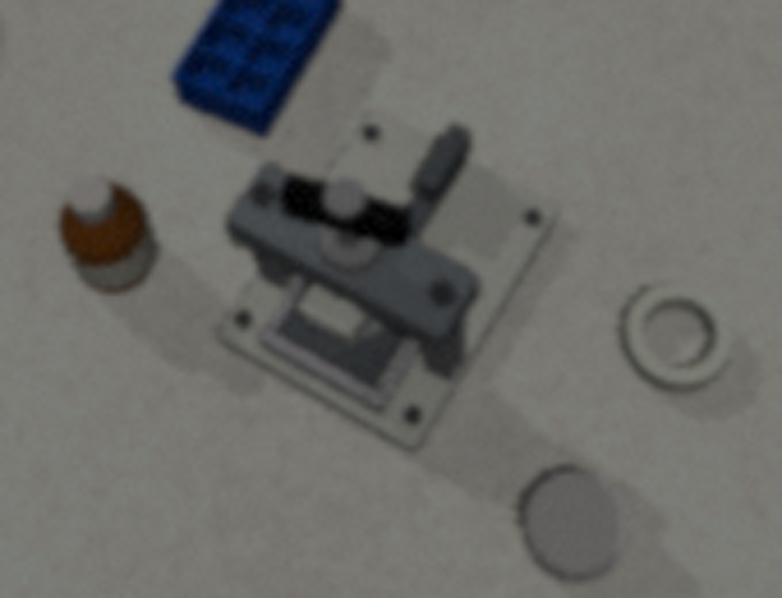

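The slab is now home: the grey body meets the stop at (320,365) in the scene zoom, and the handle sits 94 mm from the axis. The white housing at (335,305) has no tongue out. Now the first screw stroke.

```bash
cat >> h.py <<'E'
def crop(tag):
    p,d,c=snap('scene',tag); a=p[225:275,195:255]; return cv2.resize(cv2.cvtColor(a,cv2.COLOR_RGB2BGR),None,fx=4,fy=4,interpolation=cv2.INTER_CUBIC)
def turn(deg):
    q=np.array(sensors.state()['qpos']); q[5]+=deg; bot.set_joints(q)
def stat(t=''):
    s=sensors.state(); print(t,'clk%.2f'%s['clock'],'yaw%.1f'%s['ee_rot'][2],s['tcp_pos'].round(4),s['force'].round(1),s['moment'].round(3),'w%.3f'%s['width'])
E
python3 - <<'E'
from h import *
S=np.array([.6177,-.0176,0]); 
bot.move_pose(S+[0,0,.24],[180,0,-97]); stat('above'); print(sensors.state()['qpos'])
if bot.servo_line(S+[0,0,.131],velocity=.12,max_force=8): print('touch')
bot.move_gripper(0.0); stat('grip')
cs=[crop('t0')]
for i in range(4):
    turn(-39); stat(); 
    if i%2: cs.append(crop(f't{i+1}'))
cv2.imwrite('pics/strip1.png',np.hstack(cs))
E
```

```text
above clk13.97 yaw-96.9 [ 0.6177 -0.0176  0.2405] [0.7 0.6 0.3] [-0.004 -0.022 -0.033] w0.552
[ 1.28443051e+01  2.23803859e+01  1.84966903e+01  9.92668308e-03
 -8.60791350e+01 -1.97798361e+01]
grip clk15.43 yaw-97.0 [ 0.6176 -0.0173  0.1318] [-3.9  1.7  5.4] [ 0.736  1.181 -0.025] w0.154
 clk16.17 yaw-135.8 [ 0.6171 -0.0171  0.1318] [-4.3  2.5  3.5] [ 0.841  1.595 -0.093] w0.153
 clk16.86 yaw-174.7 [ 0.6168 -0.0165  0.1318] [-4.2  2.9  3.5] [ 1.138  1.321 -0.062] w0.154
 clk17.60 yaw146.5 [ 0.6169 -0.0159  0.1318] [-2.2  5.   3. ] [ 1.52   0.824 -0.149] w0.154Traceback (most recent call last):
  File "<stdin>", line 8, in <module>
  File "h.py", line 21, in turn
    q=np.array(sensors.state()['qpos']); q[5]+=deg; bot.set_joints(q)
                                                    ~~~~~~~~~~~~~~^^^
cell.MotionError: the arm cannot take that pose within its joint ranges
```

The fourth step hit the j6 limit after 117° (2.04 rad) and nothing moved on that call. I'll regrasp half a turn back. The next strokes take their joint targets from the commanded values, so the position doesn't drift.

```bash
cat > st.py <<'E'
from h import *
S=np.array([.6177,-.0176,0])
def regrasp(yaw):
    bot.move_gripper(0.5); p=sensors.state()['tcp_pos']; bot.servo_line([p[0],p[1],.185],velocity=.15)
    bot.move_pose(S+[0,0,.185],[180,0,yaw])
    if bot.servo_line(S+[0,0,.131],velocity=.12,max_force=8): print('touch')
    q=planner.ik(S+[0,0,.131],[180,0,yaw]); bot.move_gripper(0.0); return q
E
python3 - <<'E'
from st import *
a=crop('t3')
q=regrasp(-33.5); stat('grip'); print(q)
np.save('q.npy',q)
b=crop('t4')
q[5]-=45; bot.set_joints(q); stat(); c=crop('t5'); np.save('q.npy',q)
cv2.imwrite('pics/strip1.png',np.hstack([a,b,c]))
E
```

```text
grip clk22.17 yaw-33.5 [ 0.6187 -0.0171  0.1323] [1.2 2.9 4.3] [ 0.919 -0.153 -0.011] w0.154
[ 1.28370416e+01  2.48059408e+01  6.21827938e+00  2.54444375e-14
 -7.14123386e+01  4.36629584e+01]
 clk22.99 yaw-78.5 [ 0.618  -0.0175  0.1323] [-1.7  1.6  7.1] [ 0.851  0.544 -0.087] w0.153
```

View pics/strip1.png

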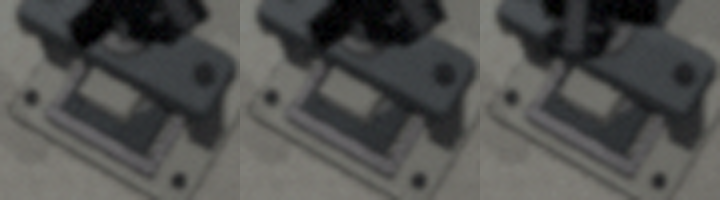

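All three crops show the white housing at about (110,90) with a flush face and no tongue. So far 2.83 rad. I'll go on in small steps with a pixel change check.

```bash
cat > go.py <<'E'
from st import *
import sys
q=np.load('q.npy'); cs=[crop('g%s_r'%sys.argv[1])]; r=cs[0].astype(float)[70:150,60:150]
for i in range(3):
    q[5]-=20; bot.set_joints(q); np.save('q.npy',q); stat(); cs.append(crop('g%s_%d'%(sys.argv[1],i)))
    e=np.abs(cs[-1].astype(float)[70:150,60:150]-r).max(2); n=(e>25).sum(); print('changed',n)
    if n>250: print('STOP'); break
cv2.imwrite('pics/strip_g%s.png'%sys.argv[1],np.hstack(cs)[:,:960])
E
sed -i 's/\[:,:960\])/)/; s/np.hstack(cs))/cv2.resize(np.hstack(cs),None,fx=.8,fy=.8))/' go.py
python3 go.py a
```

```text
clk23.52 yaw-98.5 [ 0.6175 -0.0176  0.1322] [-2.4  1.9  8.6] [ 0.888  0.967 -0.04 ] w0.151
changed 0
 clk23.99 yaw-118.5 [ 0.6172 -0.0174  0.1322] [-3.8  3.4  8.6] [ 1.104  1.463 -0.05 ] w0.156
changed 0
 clk24.47 yaw-138.5 [ 0.6169 -0.0172  0.1322] [-5.2  4.5  9. ] [ 1.398  1.84  -0.03 ] w0.152
changed 152
```

View pics/strip_ga.png

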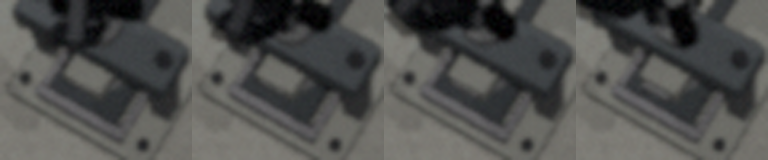

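The last frame shows something new near (655,90). I'll enlarge the stored frames.

```bash
python3 - <<'E'
import cv2,numpy as np
t=[cv2.imread(f'pics/{n}.png')[235:268,205:240] for n in ['t3','ga_1','ga_2']]
t=[np.clip(cv2.resize(x,None,fx=7.4,fy=7.4,interpolation=cv2.INTER_NEAREST)*1.7,0,255).astype(np.uint8) for x in t]
cv2.imwrite('pics/cmp.png',np.hstack(t))
E
```

```text
(no output)
```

View pics/cmp.png

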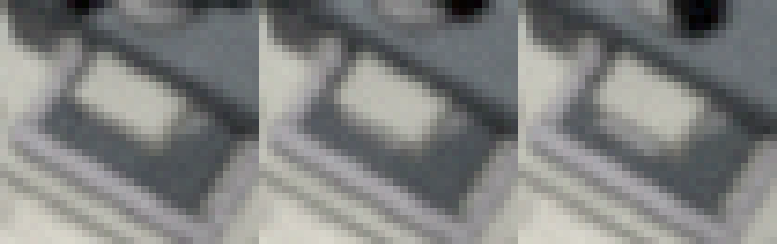

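```bash
python3 - <<'E'
from h import *
bot.wait(.2); stat()
p,d,c=snap('scene','n1'); o=np.load('pics/t3.npz')
def Z(c,d):
    V,U=np.mgrid[240:262,208:234]; return cloud(c,np.c_[U.ravel(),V.ravel()],d[V,U].ravel())[:,2].reshape(V.shape)
print((Z(o,o['d'])*1000).astype(int)); print((Z(c,d)*1000).astype(int))
t=[cv2.imread(f'pics/{n}.png')[235:268,205:240] for n in ['t3','ga_2','n1']]
t=[np.clip(cv2.resize(x,None,fx=7.4,fy=7.4,interpolation=cv2.INTER_NEAREST)*1.7,0,255).astype(np.uint8) for x in t]
cv2.imwrite('pics/cmp2.png',np.hstack(t))
E
```

```text
clk24.72 yaw-138.5 [ 0.6169 -0.0172  0.1322] [-4.9  3.8  9. ] [ 1.402  1.784 -0.018] w0.151
[[ 19  21  29  28  23  14  13  18  22  89  92  99 102 103 107 108 109 110
  110 107 108 110 108 107 109 109]
 [ 13  16  16  20  17  15  12  22  21  18  28  92  94  98 101 106 106 108
  107 109 109 109 109 108 110 109]
 [ 16  15  10  15  13  13  21  20  21  28  67  73  87  93  96  99 862 107
  107 108 111 105 107 110 108 109]
 [ 13  15  15  15  15  20  21  21  29  68  70  69  69  71  89  92  96  96
  101 106 108 108 110 110 109 109]
 [ 16  17  14  13  13  21  20  19  30  70  70  68  70  70  67  72  89  93
   97 101 103 107 110 109 108 107]
 [ 14  14  16  13  21  18  20  31  69  70  71  71  69  70  69  70  71  71
   89  96  98 101 105 107 108 109]
 [ 13  15  13  21  22  21  30  68  72  70  71  73  71  71  70  70  70  69
   72  71  90  93  96 103 104 107]
 [ 12  13  15  21  21  16  27  68 862  70  70  71  71  72  70  72  71  71
   71  70  71  91  90  94 102 102]
 [ 14  14  20  20  22  30  29  67  68  69  69  71  69  69  69  69  69  70
   68  70  69  70  65  88  94  96]
 [ 12  22  21  21  30  30  
[... 3089 characters left out ...]
57  55  57
   57  53  26  30  31  31  29  31]
 [ 13  15  22  23  25  26  26  26  27  23  27  33  28  29  31  54  29  31
   49  31  30  27  28  29  31  26]
 [862  16  15  16  23  24  27  24  24  27  25  27  28  30  30  32  29  33
   29  29  26  29  31  31  30  28]
 [ 12   8  14  12  17  18  22  29  26  25  25  26  25  23  29  30  31  30
   30  30  29  32  31  30  28  30]
 [ 12  15  12  17  13  14  16  19  25  25  24  25  25  26  25  24  29  30
   29  29  29  31  29  32  30  26]
 [  3   9  13  14  13  16  14  12  17  19  23  26  26  27  27  28  28  27
   31  28  31  29  28  29  29  25]
 [  0  -1   5   9  13  12  15  14  14  16  18  23  23  26  24  24  27  25
   25  26  31  32  30  31  26  17]]
```

View pics/cmp2.png

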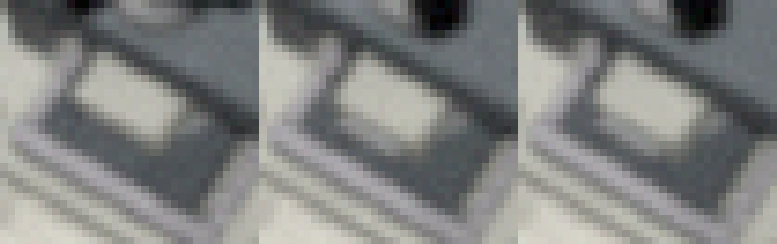

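A grey tongue at z of about 58 mm has appeared in front of the housing's far face. I'll measure how far it stands out.

```bash
python3 - <<'E'
from h import *
a=np.radians(-12.9); S=np.array([.6177,-.0176])
for n in ['t3','ga_1','ga_2','n1']:
    f=np.load(f'pics/{n}.npz'); V,U=np.mgrid[238:262,206:236]; P=cloud(f,np.c_[U.ravel(),V.ravel()],f['d'][V,U].ravel())
    D=P[:,:2]-S; x=D@[np.cos(a),np.sin(a)]*1000; y=D@[-np.sin(a),np.cos(a)]*1000; z=P[:,2]*1000
    k=(z>50)&(z<80)&(x>15)
    print(n,np.histogram(x[k],bins=np.arange(16,64,4))[0], 'top x99',np.percentile(x[k&(z>64)],97).round(1),'low',np.sort(x[k&(abs(z-57)<6)])[-8:].round(0), 'y',np.percentile(y[k&(x>38)],[5,95]).round() if (k&(x>38)).any() else '')
E
```

```text
t3 [21 25 25 38  3  0  0  0  0  0  0] top x99 31.0 low [30. 31. 31. 32. 32. 32. 32. 32.] y 
ga_1 [25 24 26 33 10  0  0  0  0  0  0] top x99 29.9 low [33. 33. 33. 33. 33. 33. 33. 33.] y 
ga_2 [21 25 25 33 19  0  0  0  0  0  0] top x99 29.8 low [35. 35. 35. 35. 35. 35. 36. 36.] y 
n1 [22 23 28 33 18  0  0  0  0  0  0] top x99 30.0 low [34. 34. 35. 35. 35. 35. 36. 36.] y
```

The tongue edge reads 32, 33, then 35.5 mm, so it is only about 3 mm out and not yet popped. I'll go on in 10° steps and measure after each.

```bash
cat > go2.py <<'E'
from st import *
import sys
a=np.radians(-12.9)
def tabx(tag):
    p,dd,c=snap('scene',tag); V,U=np.mgrid[238:266,200:240]; P=cloud(c,np.c_[U.ravel(),V.ravel()],dd[V,U].ravel())
    D=P[:,:2]-S[:2]; x=D@[np.cos(a),np.sin(a)]*1000; y=D@[-np.sin(a),np.cos(a)]*1000; z=P[:,2]*1000
    k=(z>45)&(z<64)&(x>15)&(x<75)&(abs(y)<20); return np.sort(x[k])[-8:].mean(), (k&(x>38)).sum()
if __name__=='__main__':
    q=np.load('q.npy')
    for i in range(int(sys.argv[2])):
        q[5]-=10; bot.set_joints(q); np.save('q.npy',q); stat(); r=tabx(f'{sys.argv[1]}_{i}'); print('tab x %.1f n %d'%r)
        if r[0]>42: print('OUT'); break
E
python3 go2.py b 3
```

```text
clk25.06 yaw-148.5 [ 0.6168 -0.017   0.1322] [-5.3  4.5 10.3] [ 1.558  1.962 -0.016] w0.154
tab x 49.3 n 53
OUT
```

```bash
python3 - <<'E'
from go2 import *
bot.wait(.25); print(tabx('c1'))
bot.move_gripper(0.5); p=sensors.state()['tcp_pos']; bot.servo_line([p[0],p[1],.24],velocity=.12)
print(tabx('c2')); bot.move_pose([0.5,0,0.35],[180,0,-10]); print(tabx('c3')); stat()
f=dict(zip('pdc',snap('wrist','w3'))); d=f['d']
V,U=np.mgrid[:384,:512]; m=d>0
P=np.zeros((384,512,3)); P[m]=cloud(f['c'],np.c_[U[m],V[m]],d[m])
z=P[...,2]; k=((U>195)&(U<315)&(V>110)&(V<185)&m&(z>.042)&(z<.058)).astype(np.uint8)
r=cv2.minAreaRect(np.float32(P[k>0][:,:2]*1000)); D=np.array(r[0])/1000-S[:2]; print(r,D@[np.cos(a),np.sin(a)],D@[-np.sin(a),np.cos(a)])
im=cv2.imread('pics/w3.png')[35:190,190:330]; A=cv2.resize(im,(520,576),interpolation=cv2.INTER_CUBIC)
im=cv2.imread('pics/c3.png')[230:272,198:250]; B=cv2.resize(im,(260,210),interpolation=cv2.INTER_CUBIC)
o=np.zeros((576,780,3),np.uint8); o[:,:520]=A; o[:210,520:]=B; cv2.imwrite('pics/final.png',np.clip(o*1.5,0,255).astype(np.uint8))
E
```

```text
(np.float64(49.537724708333954), np.int64(51))
(np.float64(49.61313410691527), np.int64(52))
(np.float64(49.46175960558382), np.int64(52))
 clk28.96 yaw-10.0 [0.5    0.     0.3497] [ 0.2 -0.5  0. ] [-0.035  0.009 -0.007] w0.501
((526.302001953125, 1.539031982421875), (13.794057846069336, 42.63748550415039), 76.54479217529297) -0.09336401283327181 -0.001748627996284013
```

View pics/final.png

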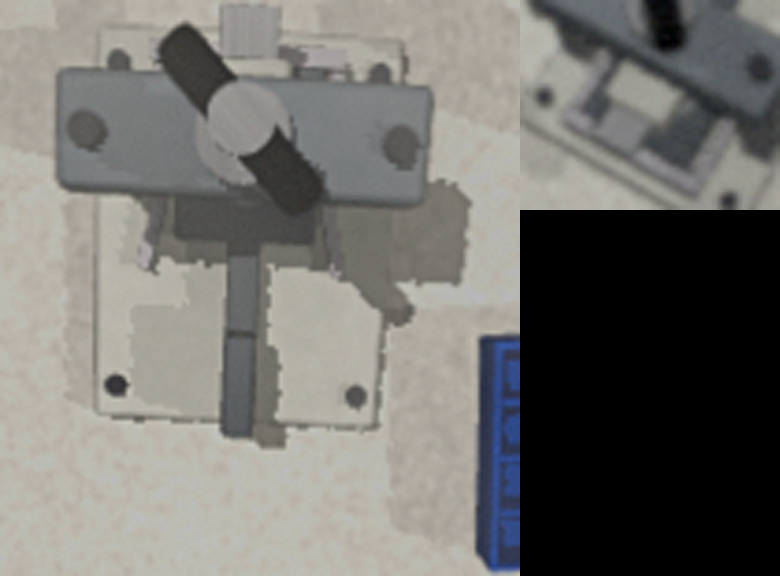

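View pics/w3.png

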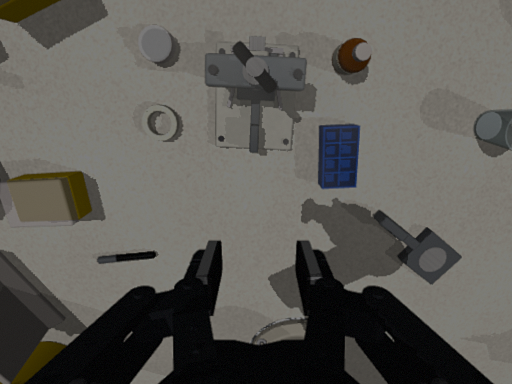

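The tongue is out past the stop, at (250,30) in the wrist zoom and (615,130) in the scene crop. The handle hasn't moved and the bystanders are in the same places, so I'm handing in.

```bash
python3 -c "
from h import *
print(bot.hand_in())"
```

```text
the job is handed in; nothing more can be done
None
```

The cassette is home and clamped, the indicator tab is out, and I handed the job in at about 29 s of the 64 s allowed.

- **Cassette:** I pinched its handle and slid it about 41 mm, until the force rose at the back stop. After clamping, its handle sits 93.4 mm from the screw axis, where 95 mm is nominal. The 1.6 mm difference is within measuring error, and a picture taken before tightening shows the slab against the stop.
- **Tightening:** I turned the screw clockwise about 4.05 rad in two grasps. The tab crept out about 3 mm before it popped. I stopped at the 10° step where it came fully out, at 49.5 mm against a flush face at 32 mm, so about 17.5 mm. It was still out after I let go and moved clear.
- **Last checks:** The gripper is clear of everything and the wrist force reads near zero. The wrist pictures from before and after show no movement of the bottle, tape, rack, pack or beaker. The tip box I didn't check separately, but the arm never went near it.
- **Not measured directly:** I could not read the foot's force. I infer it from the tab popping and at most 10° (about 1 N) of further turning.
- **One failed command:** A step in the first stroke was refused at the last joint's limit, with no motion. I regrasped half a turn back and carried on.

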